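# Pulse-test the second-hand grinder

### The arm

A 6-joint arm with a two-finger parallel gripper is mounted at the origin on a cart in front of the work surface, level with it; the furniture and walls round the work are solid. World frame = base frame: x ahead of the robot, y to its left, z up, the work surface at z = 0. Lengths are in m, angles in rad, forces in N, time in s.
With the tool pointing down it reaches from about 0.25 to 0.725 m from the base axis. Payload 4 kg.
Tool frame: the origin (TCP) lies midway between the tips of the shut fingers; the grasp point (between the pads) lies grip_point_offset behind it (grip_point_offset is the distance from the TCP to the grasp point, in m); z points along the fingers, y is the line along which they close (so a half turn about z gives the same grasp; the last joint's range is limited). The gripper opens to 85 mm and grips with 20 to 120 N. Pads are 22 mm wide; open, the fingers measure 114 mm over their backs; the gripper's body (76 mm by 85 mm) begins 54 mm behind the grasp point. The pads swing forward as they close: fully open they stand 13 mm farther back than shut.
Start: joints at [1.303, 0.241, 0.005, 1.335, 0, 1.571], TCP at [0.132, 0.482, 0.231] pointing down, gripper open.
Joint ranges: [-2.72, 2.72], [-1.05, 1.87], [-1.09, 1.28], [-1.99, 2.15], [-1.42, 1.44], [-3.14, 3.14]. Speed limits (rad/s): [2.79, 2.79, 3.14, 3.14, 3.14, 3.14].

### API

Orientations are given as a unit quaternion [x, y, z, w].
In Python, from workcell import * gives the robot as it stands. The module is installed in compiled form; this text tells all that it offers.
- The arm moves only by the tool arm_command, never from a script. Its arguments are lists of equal length, an entry for each row: "slide": the shift along the tool's x, y, z in cm, a list of three; "spin": the turn about the tool's z in degrees. A call has exactly 5 rows; each row is the pose to reach, as a shift and turn from the pose commanded when the call began, along the tool's axes at that moment; what a row does not reach only later rows make up. A row lasts 1/8 s, in which the tool goes at most 62.5 mm and 10.7 degrees, less where a joint would pass 70% of its speed; a pose out of reach is approached as far as the arm can. A call with a gripper value outside its range is refused whole. "jaw" is the finger opening in cm, from 0 to 8.54, set as the call begins (left out, the last holds). The fingers move at their own pace and stop on an object; the grip force is fixed at half the most. Time passes only in rows, so rows that repeat a pose let the fingers close, or fill a call up. It gives the time, the measured TCP pose, the force, the opening and the grip force at its end, in the units of the state.
- get_obs(): the state, without advancing time (a new reading comes with each control period).
- camera(name): name is "side" or "top"; returns a dict with "pixels" (480x640x3 uint8, red, green, blue), "range_z" (480x640 float32, m along the optical axis (not along the pixel's ray), 0 where there is no reading), "intrinsics" (3x3 intrinsics, pixels), "rvec" (rotation vector, rad) and "tvec" (3), from world to camera coordinates, as OpenCV has them. Camera axes: x right, y down, z forward; pixel columns grow to the right and rows downward; lengths in m; the calibration is good to about 2 mm. A picture is of the moment at which its call begins.
- job_done(): hands the job in; it is judged then, once.
Trained networks look in a picture, given as the dict that the camera call returned (one of the last four; its "shot" number tells which), for a name from the list of things; names that differ only in an ending like _2 or _b are one class to them, and where a whole thing is asked for, a point or a joint stands for the part that bears it (a point fixed in the world has none). Each returns a list of dicts, best first, with "confidence" (0 to 1); they miss things now and then, are a little off and sometimes report something else, mostly with a low value. They report only what shows in the picture. A call takes as long as a camera call. They do not tell look-alikes from the thing itself.
- recognise(picture, thing): "centre" ([column, row] in pixels, amid what is visible of it).
- landmark_of(picture, thing): "centre" ([column, row] in pixels: a listed point, or the origin of a listed thing).
The state is a dict: "clock": time; "joint_pos": joint angles; "joint_vel": joint speeds; "tau": joint torques, N m; "eef_pos": TCP position; "tool_rot": TCP orientation; "ft_force": force on the tool from outside, world axes, zero at the start; "ft_torque": the same for the moment, N m; "grip_width": finger opening in m; "grasp_force": force on a finger pad.
Only numpy, scipy, OpenCV 4.12 (cv2) and the standard library are available. Lean on these libraries where they do the work, as an engineer would, in place of code of your own. Each camera call takes 0.05 s, during which the arm holds its last target. There are 200 camera calls.

### The job

Test this second-hand grinder before it goes on sale. With the lid still off, first slide its speed slider to the third of the four marks (counting from your left, shortest mark first); then fit the lid fully down into the bowl's collar and twist it clockwise against its spring, stopping halfway to the lock, at the long rib (the pulse position), never as far as the lock click. Finish still holding the lid turned there, as it springs back if let go, and leave the other things on the table where they stand.

Things in the scene. Friction and masses are not known exactly. Their poses are not given: they have to be found in the camera images.
- grinder: white electric grinder fixed on the table: round body 122 mm wide under a steel collar and, on its own -x side (towards the robot, within 15 degrees), a flat control deck 110 mm wide, its top 42 mm high, reaching 130 mm from the bowl's axis. Origin: on the table under the bowl's upright axis; x from deck to bowl, y left, z up
- bowl_mouth (a point): centre of the steel collar's top, 104 mm above the table on the bowl's axis; axes as the grinder's. Collar 115 mm outside. Its lip, 7 mm thick, 79 mm inside diameter, has two notches 17 mm wide at -x and +x through which the lid's lugs drop into a channel under the lip (99 mm diameter)
- pulse_rib (a point): the long raised dark rib on the collar's rim, 53 mm from the axis, 35 degrees clockwise (seen from above) from the front (-x) notch: halfway, the pulse position. A like rib is on the far side. A pair of short ribs at 70 degrees marks the lock, a round dot each notch
- speed_top (a point): middle of the top of the speed slider's black grip, 65 mm above the table. Grip: 20 mm along the grinder's x, 14 along its y, 20 high (underside 3 mm above the deck), 100 mm in front (-x) of the bowl's axis; pinch it across the 14 mm from above, or push it. Friction 1.5 N; stays where left. Four raised ticks 20 mm apart behind its track, longer from left to right
- speed (a joint): position of the speed slider in m: 0 at the left end (grinder +y), growing to the right (grinder -y) to 0.060; the four ticks are at 0, 0.020, 0.040 and 0.060, so the third is 0.040. It starts between 0 and 0.027
- lid: loose black lid, 0.08 to 0.17 kg, upright on the table. Origin: centre of its lower edge, z up. Skirt 75 mm diameter, 22 high; two lugs at -x and +x (10 wide, 7 to 12 mm up, reaching 47.5 mm from the axis); flange 94 diameter, 22 to 28 mm up; grip bar above, along x. Same after a half turn. Enters with its x along the grinder's x; play 2 mm, 4 degrees
- lid_grip (a point): middle of the lid's grip bar, 45 mm above the lid's origin. Bar in line with the lugs: 62 mm long along the lid's x, 14 thick, from 28 to 57 mm above the lid's lower edge. Fully down, the flange lies on the collar and the lid's origin is 82 mm above the table
- pulse_ring (a joint): angle in rad of the sprung ring under the lip that the lugs push, 0 at rest, growing clockwise. Lid angle from the notches = this + about 0.085 free turn. Spring 0.045 N m at first, 0.125 halfway (lid at 35 degrees = 0.61 rad, ring 0.525). The lugs meet the lock rollers at lid angle 0.93 and click over at 1.06; lock at 1.2
- jar_1: large round green stoneware jar, 150 dia x 130 high, right side; bystander; origin at the centre of its underside, z up
- jar_3: small round green stoneware jar, 120 dia x 110 high, right side; bystander; origin at the centre of its underside, z up
- jar_glue: cream jar with a screw cap, 56 dia x 70 high, behind the work; bystander; origin at the centre of its underside, z up
- seed_box: small brown carton, 35x50x75 high, behind the work; bystander; origin at the centre of its underside, z up
- toy_car: red toy car 33x68x28, front left corner; bystander; origin at the centre of its underside, z up
- tape_masking: roll of tan masking tape lying flat, 104 dia x 25 high, front right; bystander; origin at the centre of its underside, z up
- tape_case_1: upright video case 105x28x120 high, left edge; bystander; origin at the centre of its underside, z up
- tape_case_2: second upright video case 105x28x120 high, left edge; bystander; origin at the centre of its underside, z up
There are look-alikes about, which are no part of the job. Of the things shaped like the lid, the black one is meant.

How it is judged:
On the way, in this order (a step that is already met when the one before it is completed fails the run):
1. with the lid off, the speed slider is at its third mark (value of joint speed between 0.036 and 0.044 m and horizontal distance between lid and grinder above 0.06 m), for 0.2 s.
2. the lid is fully down in the collar (horizontal distance between lid and grinder below 0.004 m and z of lid in the frame of grinder between 0.078 and 0.085 m and angle between the z axis of lid and the z axis of grinder, either way round below 0.08 rad and value of joint speed between 0.036 and 0.044 m), for 0.2 s.
At the end, for the whole second after the job is handed in: Slider within 4 mm of its third mark; lid fully down in the collar (within 4 mm of the axis, flange within 3 mm, level within 0.08 rad), turned clockwise 25 to 45 degrees from the notches, the switch ring pushed round, at rest in the grip of the fingers (over 2 N) (all of step 2 and angle between the x axis of lid and the x axis of grinder, either way round between 0.436 and 0.785 rad and value of joint pulse_ring between 0.33 and 0.72 rad and angular speed of lid below 0.1 rad/s and contact force between the fingers and lid above 2 N); the arm keeps its last pose, push and grip.
It fails at once if the lid is twisted on to the lock click (value of joint pulse_ring above 0.95 rad).
It fails at once if another thing on the table is moved by more than 30 mm (distance of any of jar_1, jar_3, jar_glue, seed_box, toy_car, tape_masking, tape_case_1, tape_case_2 from where it was at the start of the episode above 0.03 m).
It also fails if it takes over 50 s, if anything falls off the work surface, if the arm or the gripper's body presses on something with over 40 N, if the wrist force passes 120 N, or if a joint passes its speed limit or range.

## Working session

There is one attempt and no reset: what is moved stays moved. The work goes in short steps, Python scripts to look and compute and a tool call to move; the robot and the scene stay as the last step left them, time stands still between calls to the robot, and variables do not carry over. Pictures are saved under pics/ and viewed, at most 10 in all, crops included, and the job is handed in when it is done.

Besides the shell and the picture viewer there is one more tool, called after "Emit:" in YAML: its name, and indented under it one key for each argument. arm_command: Moves the arm, as the interface text tells. Its arguments: {"type":"object","properties":{"slide":{"type":"array","items":{"type":"array","items":{"type":"number"}}},"spin":{"type":"array","items":{"type":"number"}},"jaw":{"type":"number"}},"required":["slide","spin"]}

```bash
mkdir -p pics; cat > h.py <<'E'
from workcell import *
import numpy as np, cv2
from scipy.spatial.transform import Rotation as R
def cam(n):
    p=camera(n); p['R']=cv2.Rodrigues(np.array(p['rvec'],float))[0]; return p
def at_z(p,uv,z):
    K=np.array(p['intrinsics']); Rm=cv2.Rodrigues(np.array(p['rvec'],float))[0]; t=np.array(p['tvec'],float).ravel()
    d=Rm.T@np.linalg.solve(K,[uv[0],uv[1],1.]); c=-Rm.T@t
    return c+d*(z-c[2])/d[2]
def cloud(p):
    K=np.array(p['intrinsics']); Rm=cv2.Rodrigues(np.array(p['rvec'],float))[0]; t=np.array(p['tvec'],float).ravel()
    v,u=np.mgrid[:480,:640]; z=p['range_z']
    c=np.stack([(u-K[0,2])/K[0,0]*z,(v-K[1,2])/K[1,1]*z,z],-1)
    w=(c-t)@Rm; w[z==0]=np.nan; return w
def save(p,n,crop=None,s=1):
    im=p['pixels'][:,:,::-1]
    if crop: a,b,c,d=crop; im=im[b:d,a:c]
    cv2.imwrite('pics/'+n,cv2.resize(im,None,fx=s,fy=s,interpolation=cv2.INTER_CUBIC))
E
python3 - <<'E'
from h import *
for n in('top','side'):
    p=cam(n); save(p,n+'0.png'); print(n, (-p['R'].T@np.array(p['tvec']).ravel()).round(3))
    for t,z in(('bowl_mouth',.104),('pulse_rib',.104),('speed_top',.065),('lid_grip',.045),('lid',0),('grinder',0)):
        print(t,[(np.round(d['centre']).tolist(),round(d['confidence'],2),at_z(p,d['centre'],z).round(3)[:2].tolist()) for d in landmark_of(p,t)[:4]])
o=get_obs(); print(o)
E
```

```text
top [0.513 0.031 1.105]
bowl_mouth [([160.0, 300.0], 0.72, [0.482, 0.331]), ([230.0, 251.0], 0.57, [0.583, 0.189])]
pulse_rib [([217.0, 274.0], 0.78, [0.534, 0.216])]
speed_top [([225.0, 299.0], 0.53, [0.483, 0.204])]
lid_grip [([360.0, 244.0], 0.92, [0.605, -0.085]), ([306.0, 308.0], 0.85, [0.464, 0.032])]
lid [([301.0, 308.0], 0.81, [0.461, 0.043]), ([363.0, 242.0], 0.75, [0.611, -0.096])]
grinder [([234.0, 252.0], 0.89, [0.587, 0.196])]
side [0.414 0.956 0.54 ]
bowl_mouth [([313.0, 280.0], 0.95, [0.588, 0.184])]
pulse_rib [([339.0, 289.0], 0.82, [0.538, 0.208]), ([332.0, 257.0], 0.31, [0.57, 0.091])]
speed_top [([369.0, 310.0], 0.72, [0.485, 0.206])]
lid_grip [([331.0, 243.0], 0.92, [0.606, -0.098]), ([392.0, 278.0], 0.79, [0.457, 0.047]), ([267.0, 290.0], 0.64, [0.691, 0.132])]
lid [([333.0, 260.0], 0.93, [0.602, -0.1]), ([392.0, 294.0], 0.74, [0.455, 0.035])]
grinder [([317.0, 328.0], 0.73, [0.583, 0.181])]
{'clock': 0.7, 'joint_pos': array([ 1.30299181e+00,  2.40572466e-01,  4.99868975e-03,  1.33522882e+00,
       -5.54610052e-07,  1.57082322e+00]), 'joint_vel': array([ 0.00043104, -0.00102998, -0.00107257, -0.00019855, -0.00040093,
        0.00037459]), 'tau': array([ 1.78534060e-04, -3.72076535e+01,  2.52643186e+01,  8.23073697e-04,
       -3.28230772e-05, -6.09450026e-06]), 'eef_pos': array([0.13230426, 0.48216491, 0.23131973]), 'tool_rot': array([ 1.33515803e-01,  9.91046684e-01, -3.14331872e-06, -1.43578921e-07]), 'ft_force': array([-0.5755531 ,  0.10916377, -0.19503895]), 'ft_torque': array([ 0.000553  , -0.02901366,  0.05041821]), 'grasp_force': 0.0, 'grip_width': 0.08526906734141573}
```

View pics/top0.png

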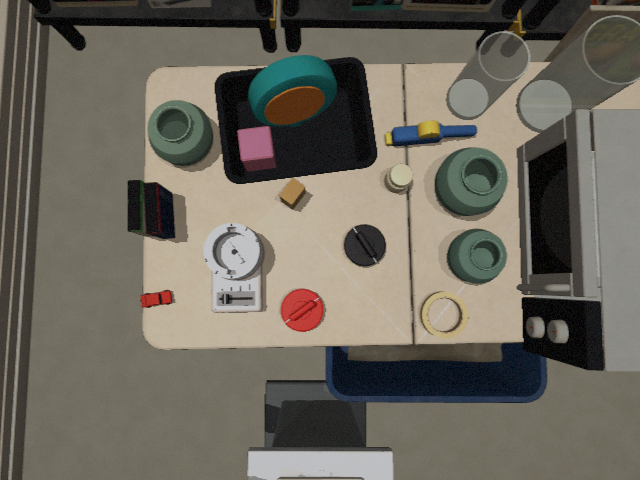

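View pics/side0.png

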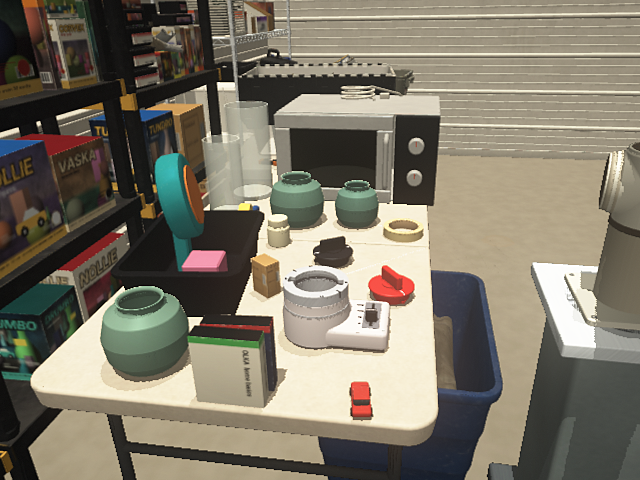

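The top view shows the black lid at (364,245), the red look-alike at (302,310) and the grinder at (233,252) with its deck at (237,292). The lid in question is the black one at (364,245), because the task names the black one. Next I'll take a crop to confirm it and fit the geometry from range data.

```bash
cat > meas.py <<'E'
from h import *
def fitc(P):
    A=np.c_[2*P,np.ones(len(P))]; s=np.linalg.lstsq(A,(P**2).sum(1),rcond=None)[0]; return s[:2],np.sqrt(s[2]+s[:2]@s[:2])
def rob(P):
    for _ in range(8):
        c,r=fitc(P); e=abs(np.linalg.norm(P-c,axis=1)-r); P=P[e<=max(np.percentile(e,85),.001)]
    return c,r,len(P)
if __name__=='__main__':
  for n in('top','side'):
    p=cam(n); w=cloud(p); g=p['pixels'].astype(int)
    if n=='top': im1=p['pixels'][205:320,195:270,::-1]; im2=p['pixels'][215:275,335:395,::-1]
    X=w.reshape(-1,3); C=g.reshape(-1,3)
    near=lambda c,r:np.linalg.norm(X[:,:2]-c,axis=1)<r
    # lid
    m=near([.604,-.095],.07)
    b=m&(X[:,2]>.045)&(X[:,2]<.065); B=X[b]; u,s,vt=np.linalg.svd(B[:,:2]-B[:,:2].mean(0),full_matrices=False)
    d=vt[0]; q=(B[:,:2]-B[:,:2].mean(0))@vt.T
    mid=B[:,:2].mean(0)+((q.max(0)+q.min(0))/2)@vt
    print(n,'bar',b.sum(),mid.round(4),np.ptp(q,axis=0).round(4),'ang',np.degrees(np.arctan2(d[1],d[0])).round(1),'z',np.median(B[:,2]).round(4))
    f=m&(X[:,2]>.02)&(X[:,2]<.036); F=X[f][:,:2].astype(np.float32); h=cv2.convexHull(F)[:,0]; print(' flange minEncl',np.round(cv2.minEnclosingCircle(F),4) if 0 else cv2.minEnclosingCircle(F))
    # collar
    m=near([.585,.188],.085)&(X[:,2]>.098)&(X[:,2]<.112); F=X[m][:,:2].astype(np.float32); print(' collar',m.sum(),np.median(X[m][:,2]),cv2.minEnclosingCircle(F), rob(cv2.convexHull(F)[:,0]))
    # deck
    m=near([.485,.2],.09)&(X[:,2]>.037)&(X[:,2]<.047); F=X[m][:,:2].astype(np.float32); print(' deck',m.sum(),cv2.minAreaRect(F))
    m=near([.485,.2],.06)&(X[:,2]>.056)&(X[:,2]<.072); F=X[m][:,:2].astype(np.float32); print(' grip',m.sum(),F.mean(0),cv2.minAreaRect(F),np.median(X[m][:,2]))
  a=cv2.resize(im1,(390,598),interpolation=cv2.INTER_CUBIC); b=cv2.resize(im2,(390,390),interpolation=cv2.INTER_CUBIC); b=cv2.copyMakeBorder(b,0,208,0,0,0)
  cv2.imwrite('pics/crop1.png',np.hstack([a,b]))
E
python3 meas.py
```

```text
top bar 195 [ 0.6039 -0.0958] [0.0615 0.0147] ang -146.0 z 0.0564
 flange minEncl ((0.6043114066123962, -0.0959276631474495), 0.047238677740097046)
 collar 1243 0.10391986529912518 ((0.5843800902366638, 0.18843905627727509), 0.05807128921151161) (array([0.58398176, 0.18847422]), np.float64(0.05737846378869453), 47)
 deck 1604 ((0.5017043948173523, 0.18597230315208435), (0.09307033568620682, 0.10727192461490631), 1.8006799221038818)
 grip 81 [0.4903174  0.20140591] ((0.5088598728179932, 0.19553813338279724), (0.028193850070238113, 0.07395999133586884), 56.18560028076172) 0.06403827676670819
side bar 189 [ 0.6012 -0.0931] [0.0642 0.0176] ang 33.0 z 0.0544
 flange minEncl ((0.6013287305831909, -0.09427989274263382), 0.04900640249252319)
 collar 1266 0.10524958136159049 ((0.5826571583747864, 0.18898692727088928), 0.05996730923652649) (array([0.58238522, 0.18939884]), np.float64(0.05811163045064874), 36)
 deck 1469 ((0.5083714723587036, 0.18900756537914276), (0.11121086031198502, 0.1111711859703064), 1.1922670602798462)
 grip 216 [0.5067339  0.21019363] ((0.5037728548049927, 0.2110138088464737), (0.05258811265230179, 0.06027018651366234), 72.48381042480469) 0.06376016080384972
```

View pics/crop1.png

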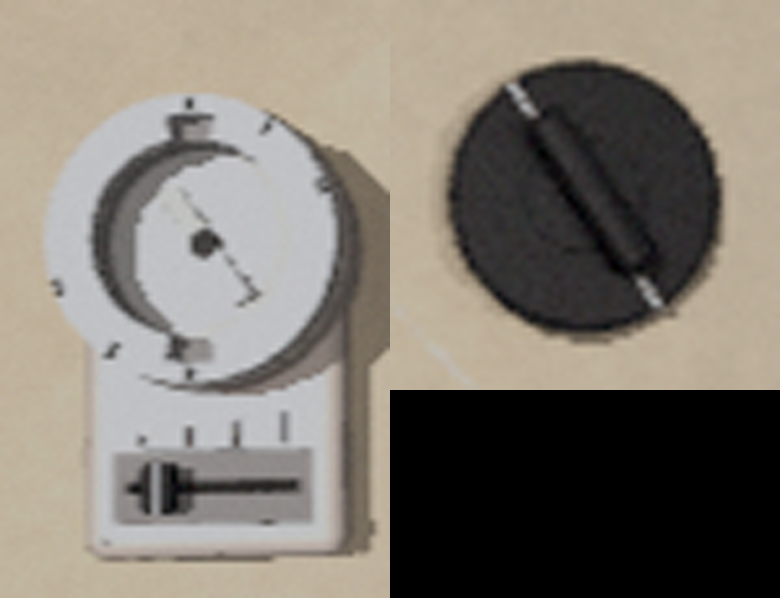

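```bash
cat >> h.py <<'E'
def togo(tgt,yang):
    """tool-frame shift (cm) and spin (deg) to put TCP at tgt with tool y at yang deg (world)"""
    o=get_obs(); M=R.from_quat(o['tool_rot']).as_matrix(); d=M.T@(np.array(tgt)-o['eef_pos'])*100
    cur=np.degrees(np.arctan2(M[1,1],M[0,1])); return d.round(2),round(float(cur-yang),2),round(float(cur),2)
E
python3 - <<'E'
from h import *
print(grip_point_offset)
p=cam('top'); f=lambda c,z:at_z(p,(195+c[0]/5.2-.5,205+c[1]/5.2-.5),z)[:2]
a,b=f((190,103),.105),f((190,373),.105); d=a-b; print('dots',a,b,(a+b)/2,np.degrees(np.arctan2(d[1],d[0])))
for c in((141,440),(189,436),(237,433),(285,427)): print(f(c,.043))
l,r=f((112,480),.042),f((315,485),.042);print('panel',l,r)
print('dot grip',f((160,488),.065))
w=cloud(p); 
v,u=np.mgrid[:480,:640]; m=(w[...,0]<.51)&(w[...,0]>.46)&(abs(w[...,1]-.2)<.05)&(w[...,2]>.058)
F=w[m]; print(m.sum(),F.mean(0),F.min(0),F.max(0))
m=(w[...,0]<.52)&(w[...,0]>.44)&(w[...,2]>.038)&(w[...,2]<.047)&(abs(w[...,1]-.19)<.08)
F=w[m]
for x in np.arange(.456,.52,.01):
    s=F[abs(F[:,0]-x)<.005]; print(round(x,3),s[:,1].min().round(4),s[:,1].max().round(4))
print('TO slider hover',togo([.484,.204,.12],90))
E
```

```text
0.0187
dots [0.63737644 0.18861805] [0.53026972 0.18614547] [0.58382308 0.18738176] 1.3224513993063245
[0.50331608 0.2154998 ]
[0.50511465 0.19555984]
[0.50649939 0.17559532]
[0.50913157 0.15564088]
panel [0.48664234 0.22731881] [0.48514031 0.14279395]
dot grip [0.48410921 0.20346874]
67 [0.4838585  0.20598486 0.06409142] [0.47422997 0.19886987 0.0583699 ] [0.4932472  0.2131432  0.06839489]
0.456 0.1342 0.2359
0.466 0.1321 0.2384
0.476 0.1321 0.2383
0.486 0.1324 0.2388
0.496 0.1323 0.2392
0.506 0.1346 0.2392
0.516 0.135 0.2397
TO slider hover (array([-41.28, -17.52,  11.13]), -15.34, 74.66)
```

The crop shows the black lid's bar running from upper left to lower right. The grinder's ticks are at crop x = 141/189/237/285, and the slider grip at (160,488) stands between the first and second. The third tick works out at world y ≈ 0.1755, and the grinder's yaw at about 1.4°.

Emit:
arm_command:
  slide:
    - [-5.6, -2.4, 0.4]
    - [-11.2, -4.8, 0.8]
    - [-16.8, -7.2, 1.2]
    - [-22.4, -9.6, 1.6]
    - [-28, -12, 2]
  spin: [-3.4, -6.8, -10.2, -13.6, -16.7]
  jaw: 5

```text
clock: 1.48
eef_pos: [0.372, 0.2911, 0.2115]
tool_rot: [-0.013, 1.0, 0.0, 0.0]
ft_force: [0.7, 0.8, 0.0]
grip_width: 0.0497
grasp_force: 0.0
```

```bash
python3 -c "
from h import *
print(togo([.484,.2045,.12],91.4),togo([.484,.2045,.05],91.4),get_obs()['eef_pos'])"
```

```text
(array([-10.96,  -8.96,   9.15]), 0.07, 91.47) (array([-10.96,  -8.96,  16.15]), 0.07, 91.47) [0.37201609 0.29113987 0.21148789]
```

Emit:
arm_command:
  slide:
    - [-3.7, -3, 3]
    - [-7.3, -6, 6]
    - [-11, -9, 9]
    - [-11, -9, 13]
    - [-11, -9, 16.1]
  spin: [0, 0, 0, 0, 0]

```text
clock: 2.1
eef_pos: [0.4828, 0.204, 0.0486]
tool_rot: [-0.011, 1.0, -0.0, -0.001]
ft_force: [0.8, 0.8, -0.8]
grip_width: 0.0501
grasp_force: 0.0
```

Emit:
arm_command:
  slide:
    - [0, 0, 0]
    - [0, 0, 0]
    - [0, 0, 0]
    - [0, 0, 0]
    - [0, 0, 0]
  spin: [0, 0, 0, 0, 0]
  jaw: 0

```text
clock: 2.72
eef_pos: [0.4834, 0.2056, 0.0516]
tool_rot: [-0.012, 1.0, 0.001, 0.001]
ft_force: [-1.6, -0.0, 4.4]
grip_width: 0.0123
grasp_force: 60.7
```

```bash
python3 -c "
from h import *
o=get_obs();print(togo([.484,.1753,.05],91.4),o['eef_pos'],o['grip_width'],o['grasp_force'],o['ft_force'])"
```

```text
(array([ 0.02, -3.03,  0.16]), -0.02, 91.38) [0.48343077 0.20562205 0.05163204] 0.012341269804728907 60.69525718688965 [-1.62103796 -0.00508498  4.38611622]
```

Emit:
arm_command:
  slide:
    - [0, -1, 0]
    - [0, -2, 0]
    - [0, -3, 0]
    - [0, -3, 0]
    - [0, -3, 0]
  spin: [0, 0, 0, 0, 0]

```text
clock: 3.35
eef_pos: [0.4841, 0.1742, 0.0516]
tool_rot: [-0.011, 1.0, -0.0, 0.001]
ft_force: [-1.6, -0.9, 6.5]
grip_width: 0.0123
grasp_force: 61.1
```

```bash
python3 -c "
from h import *
o=get_obs();print(togo([.484,.1753,.05],91.4),o['eef_pos'],o['grip_width'],o['grasp_force'],o['ft_force'])"
```

```text
(array([0.01, 0.11, 0.16]), -0.08, 91.32) [0.48413113 0.17415817 0.05157578] 0.012279973203997529 61.11060619354248 [-1.57977101 -0.92968119  6.53999216]
```

Emit:
arm_command:
  slide:
    - [0, 0.1, 0]
    - [0, 0.1, 0]
    - [0, 0.1, 0]
    - [0, 0.1, 0]
    - [0, 0.1, 0]
  spin: [0, 0, 0, 0, 0]

```text
clock: 3.98
eef_pos: [0.4841, 0.1753, 0.0516]
tool_rot: [-0.012, 1.0, -0.0, 0.001]
ft_force: [-0.9, -0.7, 6.3]
grip_width: 0.0123
grasp_force: 61.1
```

Emit:
arm_command:
  slide:
    - [0, 0, 0]
    - [0, 0, 0]
    - [0, 0, -4]
    - [0, 0, -10]
    - [0, 0, -15]
  spin: [0, 0, 0, 0, 0]
  jaw: 5

```text
clock: 4.6
eef_pos: [0.4835, 0.1759, 0.2021]
tool_rot: [-0.012, 1.0, 0.0, 0.0]
ft_force: [0.1, 0.2, 0.1]
grip_width: 0.05
grasp_force: 0.0
```

```bash
python3 - <<'E'
from h import *
p=cam('side'); print([(d['centre'],at_z(p,d['centre'],.065)) for d in landmark_of(p,'speed_top')])
w=cloud(p);m=(w[...,0]<.51)&(w[...,0]>.46)&(abs(w[...,1]-.18)<.06)&(w[...,2]>.06)&(w[...,2]<.07)
F=w[m]; print(m.sum(),F.mean(0),F.min(0),F.max(0))
save(p,'side1.png',(250,220,450,370),4)
print(togo([.603,-.095,.16],125.5))
E
```

```text
[([372.6, 302.3], array([0.48221564, 0.17946366, 0.065     ]))]
73 [0.48212211 0.17779078 0.06510357] [0.47266387 0.17026498 0.06010702] [0.49272367 0.18502391 0.06864494]
(array([-10.9 , -27.51,   4.68]), -34.14, 91.36)
```

View pics/side1.png

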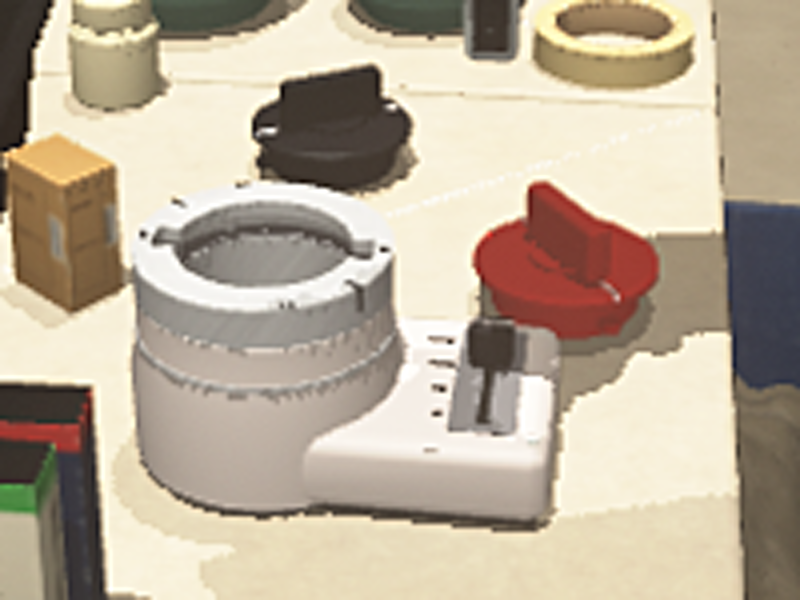

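Emit:
arm_command:
  slide:
    - [-2.2, -5.5, 0.5]
    - [-4.4, -11, 1]
    - [-6.6, -16.5, 2]
    - [-8.7, -22, 3]
    - [-10.9, -27.5, 4]
  spin: [-6.5, -13, -19.5, -26, -32.6]

```text
clock: 5.32
eef_pos: [0.599, -0.0981, 0.159]
tool_rot: [-0.294, 0.956, 0.0, -0.0]
ft_force: [0.9, 0.2, 1.3]
grip_width: 0.0497
grasp_force: 0.0
```

```bash
python3 - <<'E'
from h import *
p=cam('top'); print([(d['centre'],at_z(p,d['centre'],.065)) for d in landmark_of(p,'speed_top')])
w=cloud(p);m=(w[...,0]<.51)&(w[...,0]>.46)&(abs(w[...,1]-.18)<.06)&(w[...,2]>.058)&(w[...,2]<.07)
F=w[m]; print(m.sum(),F.mean(0),F.min(0),F.max(0))
save(p,'top2.png',(195,205,270,320),5.2)
print(togo([.6035,-.0952,.034],124))
E
```

```text
[([240.3, 297.8], array([0.48547253, 0.1716815 , 0.065     ]))]
63 [0.48444499 0.17436616 0.06411243] [0.47442036 0.16805284 0.06023092] [0.49349529 0.18139534 0.06766549]
(array([-0.77,  0.32, 12.31]), -0.39, 123.61)
```

View pics/top2.png

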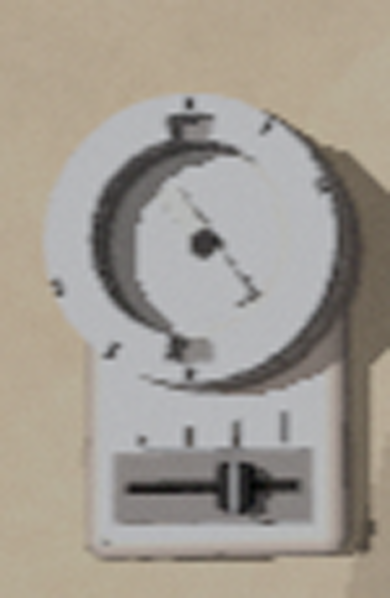

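The slider grip at crop (238,488) lines up with the third tick at (237,433), and the range data agrees (y 0.1745 against 0.1750). Now the lid.

Emit:
arm_command:
  slide:
    - [-0.8, 0.3, 3]
    - [-0.8, 0.3, 7]
    - [-0.8, 0.3, 11]
    - [-0.8, 0.3, 12.3]
    - [-0.8, 0.3, 12.3]
  spin: [-0.4, -0.4, -0.4, -0.4, -0.4]

```text
clock: 6.05
eef_pos: [0.603, -0.089, 0.0365]
tool_rot: [-0.295, 0.955, 0.001, -0.001]
ft_force: [0.5, 0.2, 0.6]
grip_width: 0.0502
grasp_force: 0.0
```

Emit:
arm_command:
  slide:
    - [0, 0, 0]
    - [0, 0, 0]
    - [0, 0, 0]
    - [0, 0, 0]
    - [0, 0, 0]
  spin: [0, 0, 0, 0, 0]
  jaw: 0

```text
clock: 6.68
eef_pos: [0.6056, -0.0897, 0.0395]
tool_rot: [-0.295, 0.955, -0.001, 0.002]
ft_force: [0.4, 0.1, 5.9]
grip_width: 0.0125
grasp_force: 61.6
```

Emit:
arm_command:
  slide:
    - [0, 0, -2]
    - [0, 0, -6]
    - [0, 0, -11]
    - [0, 0, -16]
    - [0, 0, -17]
  spin: [0, 0, 0, 0, 0]

```text
clock: 7.3
eef_pos: [0.6058, -0.0897, 0.2119]
tool_rot: [-0.295, 0.955, -0.002, 0.004]
ft_force: [0.1, 0.1, -1.5]
grip_width: 0.0125
grasp_force: 60.7
```

```bash
python3 - <<'E'
from h import *
print(togo([.5838,.188,.20],91.4), get_obs()['eef_pos'])
E
```

```text
(array([-13.85,  24.17,   1.14]), 32.95, 124.35) [ 0.60579767 -0.08971112  0.21186819]
```

Emit:
arm_command:
  slide:
    - [-2.8, 4.8, 0]
    - [-5.5, 9.6, 0]
    - [-8.3, 14.5, 0.3]
    - [-11, 19.3, 0.6]
    - [-13.8, 24.2, 0.9]
  spin: [6.6, 13.2, 19.8, 26.4, 33]

```text
clock: 7.92
eef_pos: [0.5799, 0.1896, 0.1965]
tool_rot: [-0.01, 1.0, -0.0, -0.001]
ft_force: [0.6, 0.2, -1.5]
grip_width: 0.0122
grasp_force: 60.6
```

Emit:
arm_command:
  slide:
    - [0, 0, 0]
    - [0, 0, 0]
    - [0, 0, 0]
    - [0, 0, 0]
    - [0, 0, 0]
  spin: [0, 0, 0, 0, 0]

```text
clock: 8.55
eef_pos: [0.5814, 0.1873, 0.1984]
tool_rot: [-0.011, 1.0, 0.0, 0.0]
ft_force: [0.0, -0.2, -1.0]
grip_width: 0.0123
grasp_force: 60.6
```

```bash
python3 - <<'E'
from h import *
from meas import rob
o=get_obs(); e=o['eef_pos']; print(togo([.5838,.188,.20],91.4),e)
for n in('top','side'):
    p=cam(n); w=cloud(p); X=w.reshape(-1,3)-[*e[:2],e[2]-.0395]
    m=(np.linalg.norm(X[:,:2],axis=1)<.058)&(X[:,2]>.021)&(X[:,2]<.0315); F=X[m][:,:2].astype(np.float32)
    h=cv2.convexHull(F)[:,0]; print(n,m.sum(),cv2.minEnclosingCircle(F),rob(h), np.ptp(F,axis=0))
    # fixed-radius .047 fit on outer hull pts
    from scipy.optimize import least_squares
    s=least_squares(lambda c:np.linalg.norm(h-c,axis=1)-.047,[0,0],loss='soft_l1',f_scale=.001); print(s.x, np.abs(s.fun).mean())
    for t in('lid','lid_grip'):
        for d in landmark_of(p,t)[:2]: print(t,d['confidence'],at_z(p,d['centre'],e[2]-.0395+(.045 if 'g' in t else 0))[:2]-e[:2])
    save(p,n+'3.png',(160,160,320,280) if n=='top' else (240,150,400,270),5)
E
```

```text
(array([-0.24,  0.07, -0.16]), -0.13, 91.27) [0.58140692 0.18727648 0.19843449]
top 517 ((-0.004796082153916359, -0.002913051750510931), 0.04640650376677513) (array([-0.00448568, -0.00125802]), np.float64(0.04622713089886792), 23) [0.0912986  0.05421977]
[-0.00427473 -0.00021537] 0.0009102773648535489
lid 0.83 [0.00269004 0.0031301 ]
lid 0.55 [-0.1188393  -0.15026506]
lid_grip 0.95 [-0.10986592 -0.15268724]
lid_grip 0.77 [-0.00318392  0.00623379]
side 727 ((-0.006632110569626093, 0.0023386147804558277), 0.04683844372630119) (array([-0.00641257,  0.00193608]), np.float64(0.046320934695481715), 26) [0.09248666 0.08046395]
[-0.00617386  0.00134154] 0.0005940062801010538
lid 0.97 [-0.00390139 -0.00165593]
lid 0.83 [-0.13561204  0.11016666]
lid_grip 0.79 [-0.13527176  0.14475534]
lid_grip 0.57 [-7.46642008e-03  6.36955943e-05]
```

View pics/top3.png

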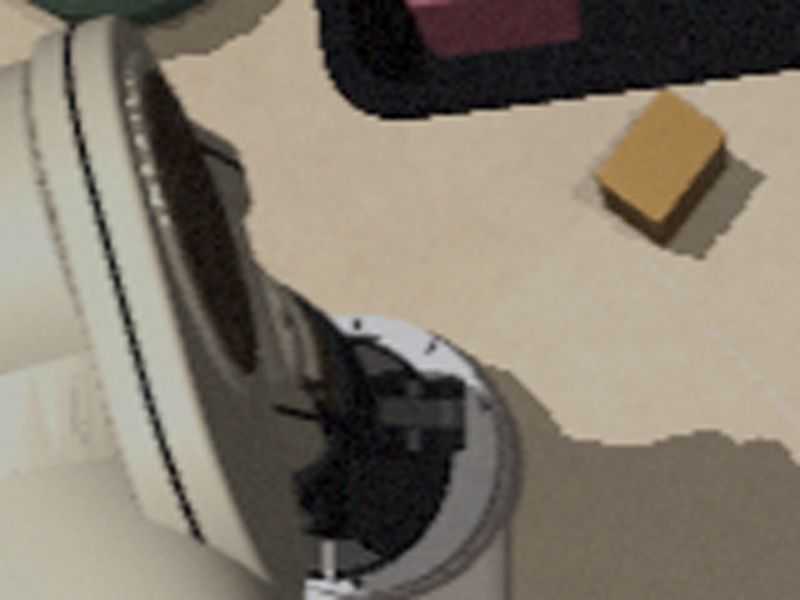

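View pics/side3.png

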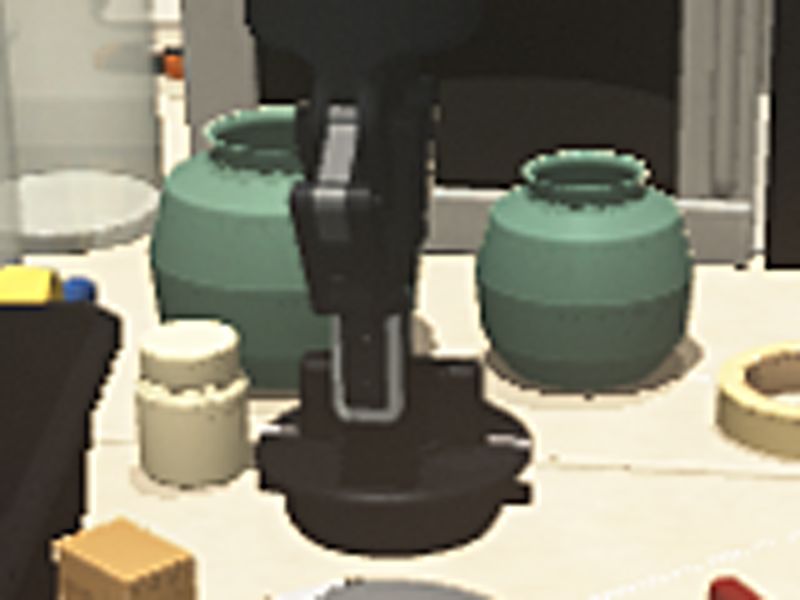

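Held in the air, the lid's centre is about 4.5–5 mm behind the TCP (-x). Both cameras agree that TCP ≈ (0.5884, 0.1882) puts it over the collar's axis.

Emit:
arm_command:
  slide:
    - [-0.7, 0.1, 1]
    - [-0.7, 0.1, 2.5]
    - [-0.7, 0.1, 4]
    - [-0.7, 0.1, 4.8]
    - [-0.7, 0.1, 4.8]
  spin: [0, 0, 0, 0, 0]

```text
clock: 9.48
eef_pos: [0.5873, 0.1892, 0.149]
tool_rot: [-0.012, 1.0, -0.0, -0.001]
ft_force: [-0.9, 0.3, -1.5]
grip_width: 0.0124
grasp_force: 60.6
```

Emit:
arm_command:
  slide:
    - [0, 0, 0]
    - [0, 0, 0]
    - [0, 0, 0]
    - [0, 0, 0]
    - [0, 0, 0]
  spin: [0, 0, 0, 0, 0]

```text
clock: 10.1
eef_pos: [0.5882, 0.1894, 0.1504]
tool_rot: [-0.012, 1.0, 0.0, 0.0]
ft_force: [0.2, -0.0, -2.2]
grip_width: 0.0127
grasp_force: 60.6
```

```bash
python3 - <<'E'
from h import *
print(togo([.5884,.1882,.15],91.3), get_obs()['eef_pos'])
E
```

```text
(array([-0.02, -0.13,  0.04]), 0.06, 91.36) [0.58817282 0.18944747 0.15040674]
```

Emit:
arm_command:
  slide:
    - [0, -0.1, 0.4]
    - [0, -0.1, 0.8]
    - [0, -0.1, 1.2]
    - [0, -0.1, 1.5]
    - [0, -0.1, 1.5]
  spin: [0, 0, 0, 0, 0]

```text
clock: 10.72
eef_pos: [0.5879, 0.1884, 0.1348]
tool_rot: [-0.012, 1.0, -0.0, -0.0]
ft_force: [0.5, 0.0, -1.2]
grip_width: 0.0126
grasp_force: 60.6
```

Emit:
arm_command:
  slide:
    - [0, 0, 0.3]
    - [0, 0, 0.6]
    - [0, 0, 0.9]
    - [0, 0, 0.9]
    - [0, 0, 0.9]
  spin: [0, 0, 0, 0, 0]

```text
clock: 11.35
eef_pos: [0.5882, 0.1884, 0.1264]
tool_rot: [-0.012, 1.0, -0.0, 0.0]
ft_force: [0.3, 0.3, -1.9]
grip_width: 0.0125
grasp_force: 60.6
```

Entering without resistance: the lid bottom is at about 87 mm, so the lugs are into the notches.

Emit:
arm_command:
  slide:
    - [0, 0, 0.2]
    - [0, 0, 0.4]
    - [0, 0, 0.6]
    - [0, 0, 0.6]
    - [0, 0, 0.6]
  spin: [0, 0, 0, 0, 0]

```text
clock: 11.98
eef_pos: [0.5881, 0.1885, 0.1215]
tool_rot: [-0.012, 1.0, 0.0, 0.0]
ft_force: [-3.4, -1.3, 6.1]
grip_width: 0.0127
grasp_force: 61.4
```

Emit:
arm_command:
  slide:
    - [0, -0.03, 0]
    - [0.01, -0.06, 0]
    - [0.01, -0.09, 0]
    - [0.02, -0.12, 0]
    - [0.03, -0.16, 0]
  spin: [4, 8, 12, 16, 20]

```text
clock: 12.6
eef_pos: [0.5888, 0.187, 0.1215]
tool_rot: [0.163, 0.987, 0.0, 0.001]
ft_force: [-1.0, 0.3, 3.3]
grip_width: 0.0129
grasp_force: 61.4
```

```bash
python3 - <<'E'
from h import *
o=get_obs();print(togo([.5875,.186,.1215],56.4), o['eef_pos'],o['ft_force'],o['ft_torque'])
E
```

```text
(array([ 0.09, -0.14,  0.  ]), 14.86, 71.26) [0.58878026 0.18700354 0.12152019] [-1.01731889  0.32385752  3.27174209] [-0.15225091  0.05179422  0.19935586]
```

Emit:
arm_command:
  slide:
    - [0.02, -0.03, 0]
    - [0.05, -0.07, 0]
    - [0.07, -0.1, 0]
    - [0.09, -0.14, 0]
    - [0.09, -0.14, 0]
  spin: [4, 8, 12, 15, 15]

```text
clock: 13.22
eef_pos: [0.5879, 0.1855, 0.1215]
tool_rot: [0.289, 0.957, 0.0, 0.002]
ft_force: [1.3, -2.5, 4.9]
grip_width: 0.0124
grasp_force: 61.4
```

Emit:
arm_command:
  slide:
    - [0, 0, 0]
    - [0, 0, 0]
    - [0, 0, 0]
    - [0, 0, 0]
    - [0, 0, 0]
  spin: [0, 0, 0, 0, 0]

```text
clock: 13.85
eef_pos: [0.5879, 0.1854, 0.1215]
tool_rot: [0.289, 0.957, 0.0, 0.002]
ft_force: [1.7, -3.4, 5.7]
grip_width: 0.0122
grasp_force: 61.5
```

```bash
python3 - <<'E'
from h import *
from meas import rob
from scipy.optimize import least_squares
o=get_obs();e=o['eef_pos'];print(togo([.5875,.186,.1215],56.4), e,o['ft_force'],o['ft_torque'],o['joint_pos'])
for n in('top','side'):
    p=cam(n); X=cloud(p).reshape(-1,3); 
    m=(np.linalg.norm(X[:,:2]-[.5835,.188],axis=1)<.0495)&(X[:,2]>.1065)&(X[:,2]<.1135)&(p['pixels'].reshape(-1,3).max(1)<90); h=cv2.convexHull(X[m][:,:2].astype(np.float32))[:,0]
    s=least_squares(lambda c:np.linalg.norm(h-c,axis=1)-.047,[.5835,.188],loss='soft_l1',f_scale=.001); print(n,m.sum(),s.x,np.abs(s.fun).mean(),np.median(X[m][:,2]))
    save(p,n+'4.png',(160,200,320,320) if n=='top' else (270,220,410,325),5)
E
```

```text
(array([0.07, 0.02, 0.  ]), -0.03, 56.37) [0.58794754 0.18542253 0.12151291] [ 1.70145453 -3.35579074  5.6647317 ] [-6.15933538e-01 -2.45834998e-01 -2.48712585e-04] [ 0.30615984  0.53046268  0.14486899  1.18212586 -0.00134086  0.8931843 ]
top 325 [0.58502443 0.18829039] 0.0031773799631368456 0.10986839027077418
side 722 [0.58287686 0.19027203] 0.00150066312026441 0.11152180862480074
```

View pics/side4.png

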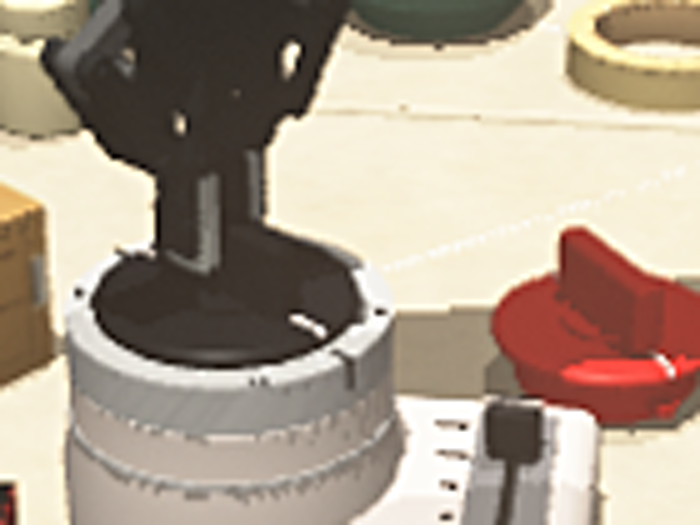

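View pics/top4.png

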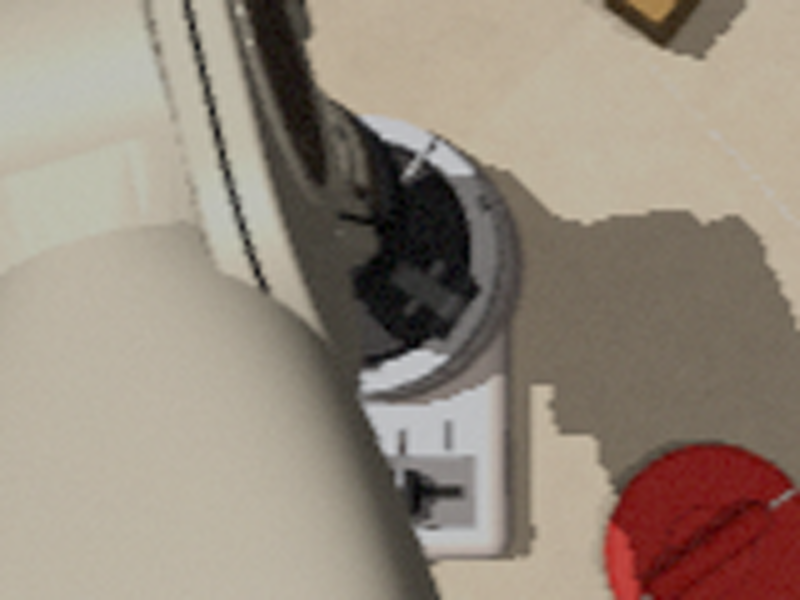

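The lid's white mark points at the long rib in both views: side (310,323) to (347,370), and top (412,170) to (430,145). The flange lies flat on the collar and the slider is still at its third tick. Handing in.

```bash
python3 -c "
from workcell import *
print(job_done())"
```

```text
the job is handed in; nothing more can be done
None
```

I set the slider to the third mark, fitted the lid fully down in the collar, and twisted it about 35° clockwise to the long rib, where the gripper still holds it; the job is handed in at about 14 s on the clock, but no verdict came back.

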